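Seat the target plate on its locating pins

ROBOT

A 6-joint arm with a two-finger parallel gripper is mounted at the origin on the work surface. World frame = base frame: x ahead of the robot, y to its left, z up, the work surface at z = 0. Lengths are in m, angles in rad, forces in N, time in s.
With the tool pointing down it reaches from about 0.35 to 0.85 m from the base axis. Payload 8.1 kg.
Tool frame: the origin (TCP) lies midway between the tips of the shut fingers; the grasp point (between the pads) lies 19 mm behind it (robot.grip_point_offset is the distance from the TCP to the grasp point, in m); z points along the fingers, y is the line along which they close (so a half turn about z gives the same grasp; the last joint's range is limited). The gripper opens to 93 mm and grips with 3 to 60 N. Pads are 15 mm wide; open, the fingers measure 128 mm over their backs; the gripper's body (75 mm by 188 mm) begins 65 mm behind the grasp point.
Start: joints at [-1.379, 0.13, 1.488, -0, 1.523, -0.085], TCP at [0.164, -0.577, 0.219] pointing down, gripper open.
Joint ranges: [-2.96, 2.96], [-0.89, 2.26], [0.02, 2.5], [-1.34, 4.48], [0, 2.73], [-2.66, 2.66]. Speed limits (rad/s): [2.39, 2.39, 2.79, 3.14, 3.14, 3.14].

INTERFACE

Orientations are given as a rotation vector (axis times angle).
In Python, from plant import robot, read_camera, job gives the robot as it stands.
- The arm moves only by the shell command python3 -m inch 'ROWS' [FORCE]. ROWS is JSON, one flat list of numbers, 5 for each row, row after row: the shift along the world's x, y, z in mm, then the turn about the world's z in degrees, then the opening in per cent of the stroke, from 0 (shut) to 100 (fully open). In form: [dx, dy, dz, yaw, hand, dx, dy, dz, yaw, hand, ...]. A call has 1 to 10 rows; each row is the pose to reach, as a shift and turn from the pose commanded when the call began; what a row does not reach only later rows make up. A row lasts 1/12 s, in which the tool goes at most 41.7 mm and 7.16 degrees, less where a joint would pass 70% of its speed; a pose out of reach is approached as far as the arm can. A call with a gripper value outside its range is refused whole. The fingers move at their own pace and stop on an object; FORCE is the grip in N (left out, the last holds). Time passes only in rows, so rows that repeat a pose let the fingers close. It gives the time, the measured TCP pose, the force, the opening and the grip force at its end, in the units of the state.
- robot.read_state(): the state, without advancing time (a new reading comes with each control period).
- read_camera(name): name is "scene" or "side" or "wrist"; returns a dict with "image" (420x560x3 uint8, blue, green, red), "K" (3x3 intrinsics, pixels), "D" ([k1, k2, p1, p2, k3] as OpenCV has them; the pictures are not rectified), "extrinsics" (4x4, takes a point from world to camera coordinates); the wrist camera has in their place "mount" (4x4, takes a point from camera to tool coordinates, whose origin is the TCP and whose axes are the flange's). Camera axes: x right, y down, z forward; pixel columns grow to the right and rows downward; lengths in m; the calibration is good to about 2 mm. A picture is of the moment at which its call begins: read the wrist's pose just before it. There is no depth.
- job.close_job(): hands the job in; it is judged then, once.
The state is a dict: "t": time; "q": joint angles; "dq": joint speeds; "joint_torque": joint torques, N m; "tool_pos": TCP position; "orientation": TCP orientation; "force": force on the tool from outside, world axes, zero at the start; "wrist_torque": the same for the moment, N m; "opening": finger opening in m; "gripper_force": force on a finger pad.
Only numpy, scipy, OpenCV 4.12 (cv2) and the standard library are available. Lean on these libraries where they do the work, as an engineer would, in place of code of your own. Each camera call takes 0.05 s, during which the arm holds its last target. There are 200 camera calls.

TASK

The aluminium target plate of the measuring stand lies crooked, its near edge riding up on the two locating pins. With a fingertip or the outside of the fingers, nudge it across the bed until both its holes drop over the two pins and it lies flat on the bed, pressing it down if it hangs on the pin tips. Do not lift or tip the plate up, leave the things standing around it alone, and finish with the hand clear.

Things in the scene. Friction and masses are not known exactly. Their poses are not given: they have to be found in the camera images.
- stand: Fixed stand: flat grey bed 220 (x) x 300 (y) x 18 mm high, yaw within 0.25 rad. Origin at the centre of its underside, x away from the robot. A straight steel fence, 260 mm long, 18 mm above the bed, runs along the far edge, near face at x = +95.7 mm; a plate pushed on it is squared up, and clears it by 0.7 mm when seated.
- pin_left (a point): Foot, at bed height (18 mm above the table), of the pin on the stand's +y side, at x = -25, y = +60 mm in the stand's frame. Each steel pin is 10 mm across, straight for 3 mm, then tapers to a 5 mm flat tip 7 mm above the bed. The plate hides the pins at the start. Axes as the stand's.
- pin_right (a point): Foot of the equal pin at x = -25, y = -60 mm in the stand's frame. Axes as the stand's.
- plate_mid (a point): Centre, half-way up, of the loose aluminium plate, 140 (x) x 180 (y) x 8 mm, about 0.45 kg; x away from the robot, z up. A black disc, 96 mm across and 5 mm high, is fixed on top, centred 16 mm to +x. Seated, this point is at x = +25, y = 0, z = 22 mm in the stand's frame, axes agreeing.
- hole_left (a point): Centre, at the plate's underside, of the plate's through hole on the +y side, 13 mm across, at x = -50, y = +60 mm from the plate's centre (20 mm from the edge next to the robot). It goes over pin_left. Axes as the plate's.
- hole_right (a point): The same for the hole at x = -50, y = -60 mm, which goes over pin_right.
- mug: Bystander: white coffee mug, 72 mm across, 75 mm high, standing on the table about 290 mm to the +y side of the stand's centre. Origin at the centre of its underside.
- beaker: Bystander: glass beaker, 90 mm across, 120 mm high, on the table about 290 mm to the -y side of the stand's centre. Origin at the centre of its underside.
- cap: Bystander: low black lens cap, 58 mm across, 24 mm high, on the table beyond the fence. Origin at the centre of its underside.
- probe: Bystander: black hand-held probe standing on its wide end, 54 mm across, 115 mm high, on the table to the near left of the stand. Origin at the centre of its underside.
- plate: The same plate; origin at the centre of its underside, 4 mm below plate_mid, same axes. At the start its far edge lies on the bed and its near edge is propped about 10 mm up on the pin tips (tilt 4 to 5 degrees); it is 15 to 35 mm too near the robot, up to 35 mm too far left or right, and turned up to 0.15 rad on the stand.
Mind the look-alikes: they are no part of the job. What is meant by the plate is not blue, and is the smaller of those in its own colour.

How it is judged:
By the outcome, as a careful person would: the job done as asked, in the order asked, and still so for the second after the job is handed in, with the robot touching nothing.
It also fails if it takes over 64 s, if anything falls off the work surface, if the arm or the gripper's body presses on something with over 40 N, if the wrist force passes 120 N, or if a joint passes its speed limit or range.

## Working session

There is one attempt and no reset: what is moved stays moved. The work goes in short steps, Python scripts to look and compute and a shell command to move; the robot and the scene stay as the last step left them, time stands still between calls to the robot, and variables do not carry over. Pictures are saved under pics/ and viewed, at most 10 in all, crops included, and the job is handed in when it is done.

```bash
mkdir -p pics; ls
python3 - <<'E'
from plant import robot, read_camera
import cv2,json,numpy as np
for n in ("scene","side"):
    c=read_camera(n); cv2.imwrite(f"pics/{n}1.png",c["image"])
    print(n,c["K"],c["D"],np.round(c["extrinsics"],3))
s=robot.read_state();print(s["t"],s["tool_pos"],s["orientation"],s["opening"])
E
```

```text
pics
scene [[436.27157741   0.         275.6881016 ]
 [  0.         436.27157741 211.47959934]
 [  0.           0.           1.        ]] [-0.10964107  0.          0.          0.          0.        ] [[-1.160e-01  9.930e-01 -6.000e-03  1.000e-03]
 [ 8.290e-01  9.400e-02 -5.510e-01 -3.780e-01]
 [-5.470e-01 -6.900e-02 -8.340e-01  1.311e+00]
 [ 0.000e+00  0.000e+00  0.000e+00  1.000e+00]]
side [[458.07697399   0.         276.97111348]
 [  0.         458.07697399 214.38941463]
 [  0.           0.           1.        ]] [-0.12018155  0.          0.          0.          0.        ] [[-0.833 -0.552  0.026  0.442]
 [-0.275  0.373 -0.886  0.181]
 [ 0.48  -0.746 -0.462  0.975]
 [ 0.     0.     0.     1.   ]]
0.1 [ 0.16389737 -0.57666289  0.21770905] [-3.10993869e+00 -4.33131623e-01  7.35680625e-05] 0.09274979351266052
```

View pics/scene1.png

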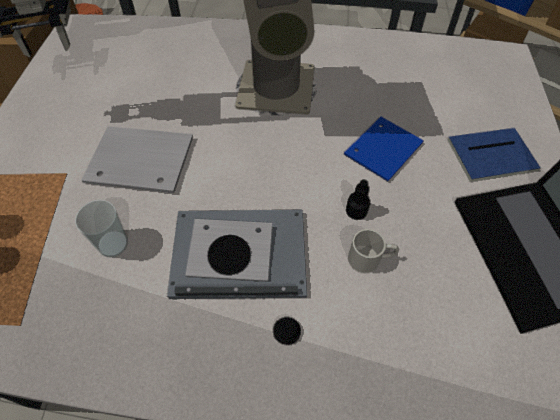

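View pics/side1.png

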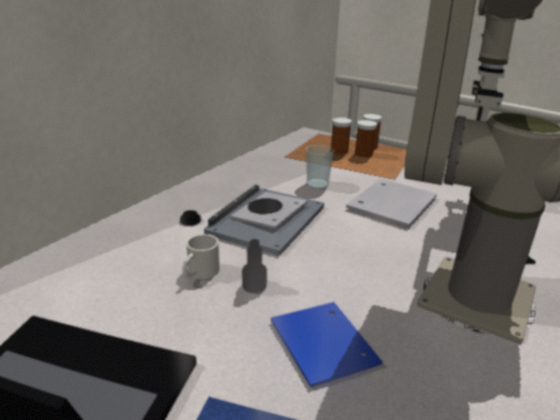

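The scene picture shows two plain aluminium plates: one on the stand at (230,250) with the black disc, and a larger one lying on the table at (138,158). Blue ones are at (383,148) and (493,153). The plate on the stand fits, because it is not blue, is the smaller of the aluminium pair and carries the disc. I'll confirm this in a crop.

Run:
```python
import cv2
i=cv2.imread("pics/scene1.png")[198:304,162:314]
cv2.imwrite("pics/crop1.png",cv2.resize(i,None,fx=5,fy=5,interpolation=cv2.INTER_CUBIC))
```

```text
(no output)
```

View pics/crop1.png

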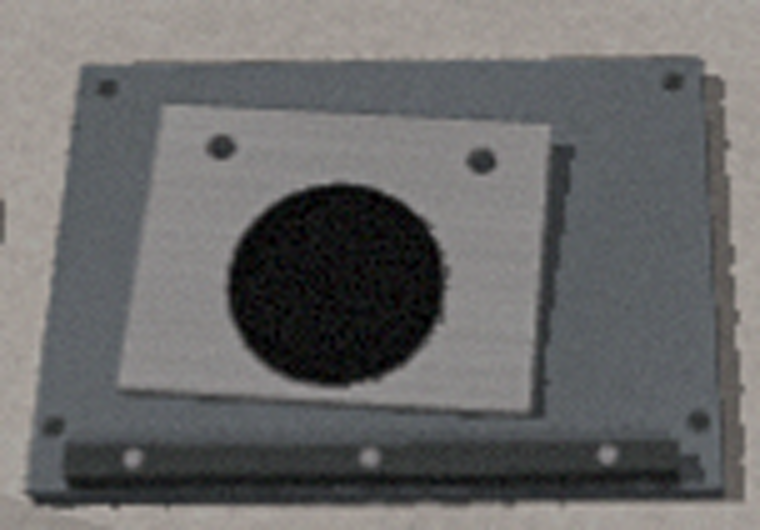

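The crop confirms it. The plate corners are at (162,104), (550,125), (532,413) and (118,388), and the holes at (221,147) and (481,160). The bed's near corners are at (82,66) and (702,58).

```bash
cat > h.py <<'E'
import cv2,numpy as np
from scipy.optimize import least_squares
def proj(P,K,D,E): # world points -> px
    r,_=cv2.Rodrigues(E[:3,:3]); return cv2.projectPoints(np.float64(P),r,E[:3,3],K,np.float64(D))[0][:,0]
def T(x,y,a,P):
    P=np.float64(P);c,s=np.cos(a),np.sin(a)
    return np.c_[x+c*P[:,0]-s*P[:,1],y+s*P[:,0]+c*P[:,1],P[:,2]]
def rel(st,pl): # plate origin in stand frame mm, deg
    d=np.array(pl[:2])-st[:2];c,s=np.cos(st[2]),np.sin(st[2])
    return np.round([1e3*(c*d[0]+s*d[1]),1e3*(-s*d[0]+c*d[1]),np.degrees(pl[2]-st[2])],2)
def plate_pts(tilt,P):
    # far bottom edge at local x=.07 on z=.018; near up
    P=np.float64(P);u=P[:,0]-.07;c,s=np.cos(tilt),np.sin(tilt)
    return np.c_[.07+u*c+P[:,2]*s, P[:,1], .018-u*s+P[:,2]*c]
E
python3 - <<'E'
from h import *
from plant import read_camera
c=read_camera("scene");K,D,E=c["K"],c["D"],np.float64(c["extrinsics"])
f=lambda p:np.array([162,198])+(np.float64(p)+.5)/5-.5
so=f([(82,66),(702,58),(107,88),(673,81),(698,420),(53,427),(370,457),(132,457),(608,455)])
def S(v):
    a,b,m,n=v[3:7]
    return T(*v[:3],[(-.11,-.15,.018),(-.11,.15,.018),(-a,-b,.018),(-a,b,.018),(a,b,.018),(a,-b,.018),(m,0,.036),(m,-n,.036),(m,n,.036)])
r=least_squares(lambda v:(proj(S(v),K,D,E)-so).ravel(),[.55,-.1,0,.1,.135,.1,.11])
st=r.x[:3];print("stand",np.round(r.x,4),np.round(r.fun,1))
po=f([(162,104),(550,125),(532,408),(120,385),(221,147),(481,160),(337,283)])
L=[(-.07,-.09,.008),(-.07,.09,.008),(.07,.09,.008),(.07,-.09,.008),(-.05,-.06,.008),(-.05,.06,.008),(.016,0,.013)]
r=least_squares(lambda v:(proj(T(*v[:3],plate_pts(.078,L)),K,D,E)-po).ravel(),[.55,-.1,0])
print("plate",np.round(r.x,4),np.round(r.fun,1))
print("rel",rel(st,r.x))
U=[(28,490),(722,490)]
np.save("st.npy",st)
for n,z,q in (("mug",0,(367,262)),("probe",0,(357,213)),("beaker",0,(113,246)),("cap",.012,(287,331))):
    print(n,np.round(least_squares(lambda v:(proj([[v[0],v[1],z]],K,D,E)-[q]).ravel(),[.5,0]).x,3))
E
```

```text
stand [ 0.5701 -0.0197  0.1264  0.0873  0.1374  0.1077  0.1001] [-0.4 -2.5  0.2 -2.3 -1.2  1.   1.1  1.1 -0.9  1.2  1.2  0.9 -0.1 -0.1
  0.   0.2  0.  -0.1]
plate [ 0.5787 -0.036   0.0607] [ 0.3  0.1  0.2 -0.6 -0.1  0.6 -0.4  0.8  0.1 -0.2  0.3 -0.4 -0.4 -0.5]
rel [  6.46 -17.29  -3.76]
mug [0.564 0.274]
probe [0.433 0.249]
beaker [ 0.59  -0.317]
cap [0.747 0.11 ]
```

Run:
```python
from h import *
from plant import read_camera
c=read_camera("scene");K,D,E=c["K"],c["D"],np.float64(c["extrinsics"])
f=lambda p:np.array([162,198])+(np.float64(p)+.5)/5-.5
so=f([(82,66),(702,58),(107,88),(673,81),(698,420),(53,427),(370,457),(132,457),(608,455),(68,442),(678,441)])
def S(v):
    a,b,m,n,a2=v[3:8]
    return T(*v[:3],[(-.11,-.15,.018),(-.11,.15,.018),(-a,-b,.018),(-a,b,.018),(a2,b,.018),(a2,-b,.018),(m,0,.036),(m,-n,.036),(m,n,.036),(.0957,-.13,.036),(.0957,.13,.036)])
r=least_squares(lambda v:(proj(S(v),K,D,E)-so).ravel(),[.55,-.1,0,.1,.135,.1,.11,.08])
st=r.x[:3];print("stand",np.round(r.x,4),np.round(r.fun,1))
print("rel",rel(st,[.5787,-.036,.0607])); np.save("st.npy",st)
print("pins",T(*st,[(-.025,.06,0),(-.025,-.06,0)]))
print("near edge corners, mid",T(.5787,-.036,.0607,[(-.07,.09,0),(-.07,-.09,0),(-.07,0,0)]))
```

```text
stand [ 0.5759 -0.0188  0.1256  0.0964  0.1376  0.1018  0.1001  0.0792] [-0.5 -0.5  0.4 -0.2 -1.  -0.2  1.2 -0.  -0.8  0.3  1.2 -0.1 -0.1 -0.1
  0.1  0.2  0.1 -0.1 -0.8  0.5  0.2 -0.2]
rel [  0.63 -17.43  -3.72]
pins [[ 0.54356918  0.03760387  0.        ]
 [ 0.55860641 -0.08145025  0.        ]]
near edge corners, mid [[ 0.50336927  0.04958786  0.        ]
 [ 0.51428856 -0.13008064  0.        ]
 [ 0.50882892 -0.04024639  0.        ]]
```

```bash
python3 -m inch '[160,265,0,-8.7,100,160,265,0,-8.7,100,160,265,0,-8.7,100,160,265,0,-8.7,100,160,265,0,-8.7,100,160,265,0,-8.7,100,160,265,0,-8.7,100,160,265,0,-8.7,100,160,265,0,-8.7,100,160,265,0,-8.7,100]'; python3 -m inch '[160,264,0,0,100,160,264,0,0,100,160,264,0,0,100,160,264,0,0,100,160,264,0,0,100,160,264,0,0,100,160,264,0,0,100,160,264,0,0,100,160,264,0,0,100,160,264,0,0,100]'
python3 - <<'E'
from plant import robot,read_camera
import cv2
s=robot.read_state();print(s)
c=read_camera("wrist");print(c["K"],c["D"],c["mount"]);cv2.imwrite("pics/w1.png",c["image"])
E
```

```text
t: 1.03
tool_pos: [0.3244, -0.3117, 0.2187]
orientation: [3.135, 0.2, 0.0]
force: [-0.8, -0.4, 0.5]
opening: 0.0928
gripper_force: 0.0
t: 1.87
tool_pos: [0.4841, -0.0489, 0.2182]
orientation: [3.135, 0.198, -0.002]
force: [-0.4, -0.7, -1.2]
opening: 0.0929
gripper_force: 0.0
{'t': 1.8667, 'q': array([-2.05499971e-01, -1.79500141e-01,  1.79380863e+00, -7.69143997e-04,
        1.52826149e+00,  1.23949414e+00]), 'dq': array([-0.03750891, -0.02135503,  0.0152516 , -0.00612163,  0.00399173,
       -0.005542  ]), 'joint_torque': array([  1.7580881 , -39.74804521, -49.79618669,   0.33493783,
        -0.17245242,   0.27456882]), 'tool_pos': array([ 0.48413571, -0.04891028,  0.21819925]), 'orientation': array([ 3.13489520e+00,  1.97500920e-01, -1.80004691e-03]), 'force': array([-0.39522472, -0.67515793, -1.21868312]), 'wrist_torque': array([0.02074662, 0.02334486, 0.00907315]), 'gripper_force': 0.0, 'opening': 0.09292307942328937}
[[305.17590881   0.         278.15819875]
 [  0.         305.17590881 212.96473982]
 [  0.           0.           1.        ]] [-0.03978713  0.          0.          0.          0.        ] [[-3.42081227e-04 -9.55976645e-01 -2.93442564e-01  8.28894060e-02]
 [ 9.99999912e-01 -3.97937118e-04  1.30647011e-04 -1.77700766e-04]
 [-2.41667179e-04 -2.93442493e-01  9.55976697e-01 -1.65556148e-01]
 [ 0.00000000e+00  0.00000000e+00  0.00000000e+00  1.00000000e+00]]
```

View pics/w1.png

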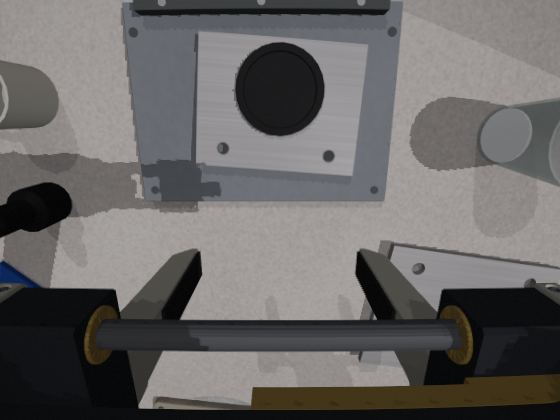

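The wrist picture shows the bed's near corners at (146,201) and (385,200), and bolts at (155,189), (374,189), (133,32) and (391,31). The plate corners are at (196,168), (351,176), (367,44) and (198,32), with holes at (223,148) and (328,156). I'll cross-check these against the scene fit.

```bash
cat >> h.py <<'E'
def wristE(s,mount):
    M=np.eye(4);M[:3,:3]=cv2.Rodrigues(np.float64(s["orientation"]))[0];M[:3,3]=s["tool_pos"]
    return np.linalg.inv(M@np.float64(mount))
E
python3 - <<'E'
from h import *
from plant import robot,read_camera
s=robot.read_state();c=read_camera("wrist");K,D,E=c["K"],c["D"],wristE(s,c["mount"])
so=np.float64([(146,201),(385,200),(155,189),(374,189),(133,32),(391,31)])
L=[(-.11,.15,.018),(-.11,-.15,.018),(-.0964,.1376,.018),(-.0964,-.1376,.018),(.0792,.1376,.018),(.0792,-.1376,.018)]
r=least_squares(lambda v:(proj(T(*v,L),K,D,E)-so).ravel(),[.57,-.02,.12]);st=r.x;print(np.round(r.x,4),np.round(r.fun,1))
po=np.float64([(196,168),(351,176),(367,44),(198,32),(223,148),(328,156),(280,88)])
L=[(-.07,.09,.008),(-.07,-.09,.008),(.07,-.09,.008),(.07,.09,.008),(-.05,.06,.008),(-.05,-.06,.008),(.016,0,.013)]
r=least_squares(lambda v:(proj(T(*v[:3],plate_pts(.078,L)),K,D,E)-po).ravel(),[.55,-.1,0])
print(np.round(r.x,4),np.round(r.fun,1),rel(st,r.x))
E
```

```text
[ 0.5775 -0.0206  0.1272] [-1.4 -0.1  0.3  0.1 -2.   1.2  2.4  0.4  1.9 -0.2 -1.2 -0.7]
[ 0.579  -0.0379  0.0597] [-0.4 -2.6  1.7 -0.6  0.2  0.  -0.6 -0.1 -0.6  1.1  0.5  0.  -0.6  2.1] [ -0.77 -17.32  -3.87]
```

```bash
python3 -m inch '[0,0,-60,0,100,0,0,-110,0,100,0,0,-150,0,100,0,0,-180,0,100,0,0,-185,0,100,0,0,-190,0,100,0,0,-192,0,100,0,0,-194,0,100,0,0,-194,0,100]'
```

```text
t: 2.72
tool_pos: [0.4856, -0.0492, 0.0266]
orientation: [3.135, 0.195, 0.005]
force: [-0.1, -0.7, 0.3]
opening: 0.0931
gripper_force: 0.0
```

```bash
python3 -m inch '[4,0.5,-2,0,100,8,1,-2,0,100,12,1.5,-2,0,100,15,2,-2,0,100,18,2.3,-2,0,100,21,2.6,-2,0,100,24,3,-2,0,100,27,3.4,-2,0,100,30,3.8,-2,0,100,30,3.8,-2,0,100]'; python3 -m inch '[2,0.2,0,0,100,4,0.5,0,0,100,6,0.8,0,0,100,7.5,1,0,0,100,9,1.1,0,0,100,9,1.1,0,0,100]'
```

```text
t: 3.55
tool_pos: [0.5145, -0.0442, 0.0226]
orientation: [-3.135, -0.196, -0.0]
force: [0.6, -0.3, -0.1]
opening: 0.093
gripper_force: 0.0
t: 4.05
tool_pos: [0.5233, -0.0432, 0.0227]
orientation: [3.135, 0.196, 0.0]
force: [-0.5, 0.2, -0.7]
opening: 0.0928
gripper_force: 0.3
```

Run:
```python
from plant import read_camera
import cv2
a=read_camera("scene")["image"][180:300,162:314];b=read_camera("side")["image"][175:265,200:335]
a=cv2.resize(a,(480,380),interpolation=2);b=cv2.resize(b,(318,212),interpolation=2)
import numpy as np
o=np.zeros((380,798,3),np.uint8);o[:,:480]=a;o[:212,480:]=b;cv2.imwrite("pics/c2.png",o)
```

```text
(no output)
```

View pics/c2.png

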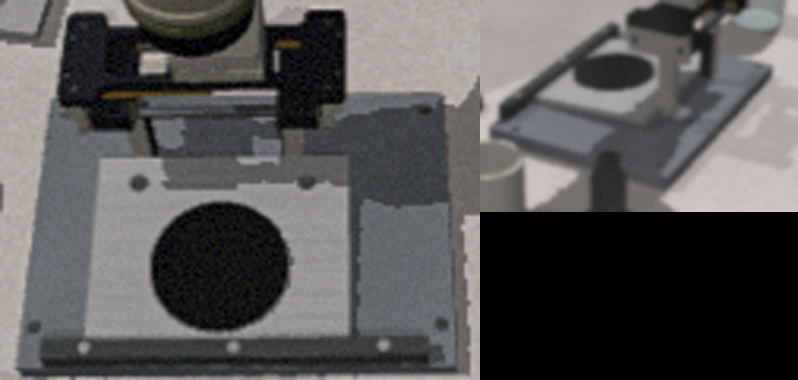

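The plate is square and close to the fence, with its holes at crop (139,182) and (307,182). I'll push gently until it meets the fence.

```bash
python3 -m inch '[1,0.1,0,0,100,2,0.2,0,0,100,2,0.2,0,0,100]';python3 -m inch '[1,0.1,0,0,100,2,0.2,0,0,100,2,0.2,0,0,100]'
```

```text
t: 4.4
tool_pos: [0.5248, -0.0431, 0.0226]
orientation: [3.135, 0.196, -0.001]
force: [-2.3, -0.3, -0.1]
opening: 0.0929
gripper_force: 1.3
t: 4.65
tool_pos: [0.525, -0.0431, 0.0224]
orientation: [3.135, 0.196, -0.007]
force: [-12.4, -1.4, 8.7]
opening: 0.0927
gripper_force: 6.0
```

```bash
python3 -m inch '[-10,-1.2,0,0,100,-20,-2.5,0,0,100,-20,-2.5,30,0,100,-20,-2.5,70,0,100,-20,-2.5,90,0,100,0,-30,90,20,100,30,-60,90,40,100,60,-90,90,60,100,82,-104,90,80,100,82,-104,90,90,100]'; python3 -m inch '[0,0,0,0,100,0,0,0,0,100,0,0,0,0,100,0,0,0,0,100]'
```

```text
t: 5.48
tool_pos: [0.6124, -0.1505, 0.1123]
orientation: [2.919, 1.155, 0.003]
force: [0.9, -0.3, 0.8]
opening: 0.0932
gripper_force: 0.0
t: 5.82
tool_pos: [0.6087, -0.1462, 0.113]
orientation: [2.925, 1.147, 0.001]
force: [-0.1, -0.2, 0.6]
opening: 0.0935
gripper_force: 0.0
```

```bash
python3 -m inch '[0,0,0,54.4,100,0,0,0,54.4,100,0,0,0,54.4,100,0,0,0,54.4,100,0,0,0,54.4,100,0,0,0,54.4,100,0,0,0,54.4,100,0,0,0,54.4,100,0,0,0,54.4,100,0,0,0,54.4,100]'
python3 - <<'E'
from plant import robot,read_camera
import cv2
s=robot.read_state();print(s["tool_pos"],s["orientation"])
cv2.imwrite("pics/w2.png",read_camera("wrist")["image"])
E
```

```text
t: 6.65
tool_pos: [0.6089, -0.1464, 0.1131]
orientation: [2.078, 2.356, 0.0]
force: [-0.3, 0.0, -0.7]
opening: 0.0931
gripper_force: 0.0
[ 0.60889079 -0.14641109  0.11307914] [2.07782452e+00 2.35556652e+00 4.27962477e-04]
```

View pics/w2.png

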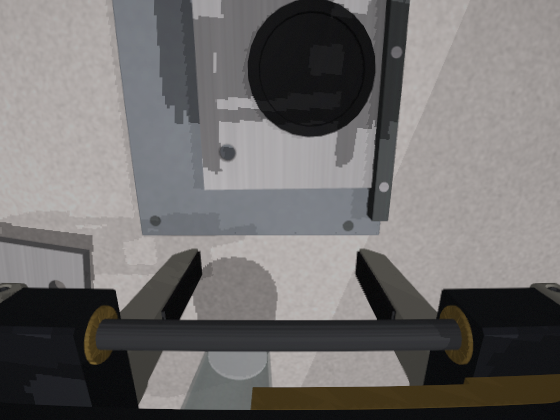

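The plate lies square along the fence. Its near corner is at (204,190), its far corner at (372,187) and hole_right at (227,153). The bed corners are at (143,235) and (380,234).

Run:
```python
from h import *
from plant import robot,read_camera
s=robot.read_state();c=read_camera("wrist");K,D,E=c["K"],c["D"],wristE(s,c["mount"])
so=np.float64([(143,235),(380,234),(155,221),(348,226)])
L=[(-.11,-.15,.018),(.11,-.15,.018),(-.0964,-.1376,.018),(.0792,-.1376,.018)]
r=least_squares(lambda v:(proj(T(*v,L),K,D,E)-so).ravel(),[.57,-.02,.12]);st=r.x;print(np.round(r.x,4),np.round(r.fun,1))
po=np.float64([(204,190),(372,187),(227,153),(312,66)])
L=[(-.07,-.09,.008),(.07,-.09,.008),(-.05,-.06,.008),(.016,0,.013)]
r=least_squares(lambda v:(proj(T(*v[:3],plate_pts(.07,L)),K,D,E)-po).ravel(),[.55,-.1,0])
print(np.round(r.x,4),np.round(r.fun,1),rel(st,r.x))
print("tcp",rel(st,[*s["tool_pos"][:2],0]), rel([.577,-.020,.1265],r.x),rel([.577,-.020,.1265],[*s["tool_pos"][:2],0]))
```

```text
[ 0.5792 -0.0187  0.1169] [-1.2 -0.4  0.8  2.4 -0.2  1.   0.6 -2.6]
[ 0.6028 -0.0281  0.1361] [ 0.3 -0.3  0.  -1.7 -0.2 -1.1 -0.   2.6] [ 22.33 -12.02   1.1 ]
tcp [  14.58 -130.36   -6.7 ] [ 24.56 -11.25   0.55] [  15.68 -129.51   -7.25]
```

```bash
python3 -m inch '[0,0,-40,0,100,0,0,-70,0,100,0,0,-85,0,100,0,0,-90,0,100,0,0,-90.5,0,100,0,0,-90.5,0,100]'; python3 -m inch '[-0.5,4,0,0,100,-1,8,0,0,100,-1.5,12,0,0,100,-2,16,0,0,100,-2.3,19,0,0,100,-2.7,22,0,0,100,-3.1,25,0,0,100,-3.1,25,0,0,100]'; python3 -m inch '[-0.1,1,0,0,100,-0.2,2,0,0,100,-0.2,2,0,0,100]'; python3 -m inch '[-0.1,1,0,0,100,-0.2,2,0,0,100,-0.2,2,0,0,100]'
```

```text
t: 7.25
tool_pos: [0.6097, -0.147, 0.0231]
orientation: [2.074, 2.358, 0.001]
force: [0.2, 0.1, 0.5]
opening: 0.0932
gripper_force: 0.0
t: 7.92
tool_pos: [0.6062, -0.1215, 0.0225]
orientation: [2.073, 2.359, 0.001]
force: [0.7, -0.9, -0.1]
opening: 0.0932
gripper_force: 0.3
t: 8.17
tool_pos: [0.6054, -0.1195, 0.0219]
orientation: [-2.074, -2.359, -0.0]
force: [-0.1, -1.1, -0.6]
opening: 0.0928
gripper_force: 0.0
t: 8.42
tool_pos: [0.6052, -0.1176, 0.0218]
orientation: [-2.074, -2.359, 0.0]
force: [0.3, -0.7, 0.6]
opening: 0.0931
gripper_force: 0.1
```

```bash
for i in 1 2 3; do python3 -m inch '[-0.1,1,0,0,100,-0.1,1,0,0,100,-0.1,1,0,0,100]' | egrep 'tool_pos|force: \['; done
python3 - <<'E'
from plant import robot,read_camera
import cv2
cv2.imwrite("pics/w3.png",read_camera("wrist")["image"])
E
```

```text
tool_pos: [0.6053, -0.1167, 0.022]
force: [1.2, -0.7, -1.1]
tool_pos: [0.6053, -0.1158, 0.0221]
force: [0.3, -0.4, -1.3]
tool_pos: [0.6052, -0.1148, 0.0222]
force: [0.2, -0.3, -1.5]
```

View pics/w3.png

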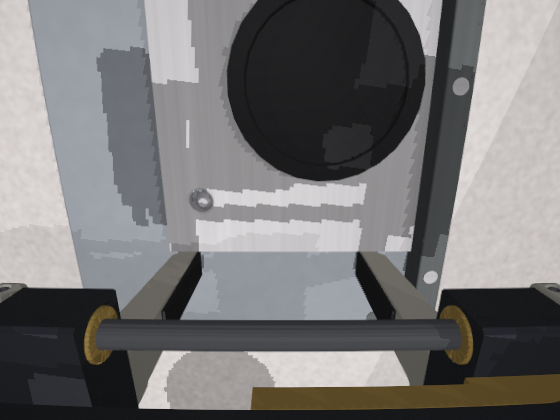

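The pin is now visible in hole_right at (202,200), so I'll enlarge that area.

Run:
```python
import cv2,numpy as np
a=cv2.imread("pics/w3.png")[165:235,165:245]
from plant import read_camera
b=read_camera("scene")["image"][205:300,165:285]
o=np.zeros((400,790,3),np.uint8);o[:350,:400]=cv2.resize(a,(400,350),interpolation=2);o[:309,400:]=cv2.resize(b,(390,309),interpolation=2)
cv2.imwrite("pics/c3.png",o)
```

```text
(no output)
```

View pics/c3.png

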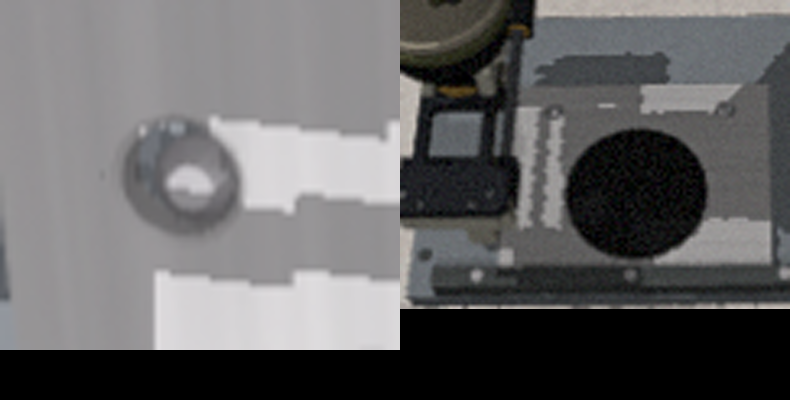

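The pin tip sits inside the hole. I'll withdraw, turn back and press down on the near strip between the holes to seat it fully.

```bash
python3 -m inch '[1,-8,0,0,100,1.5,-12,0,0,100,1.5,-12,40,0,100,1.5,-12,80,0,100,1.5,-12,90,0,100,1.5,-12,90,0,100]';python3 -m inch '[-59.5,103,0,-90,45,-59.5,103,0,-90,45,-59.5,103,0,-90,45,-59.5,103,0,-90,45,-59.5,103,0,-90,45,-59.5,103,0,-90,45,-59.5,103,0,-90,45,-59.5,103,0,-90,45,-59.5,103,0,-90,45,-59.5,103,0,-90,45]';python3 -m inch '[0,0,0,-28,45,0,0,0,-28,45,0,0,0,-28,45,0,0,0,-28,45,0,0,0,-28,45]'
python3 - <<'E'
from plant import robot,read_camera
import cv2
s=robot.read_state();print(s["tool_pos"],s["orientation"])
cv2.imwrite("pics/w4.png",read_camera("wrist")["image"])
E
```

```text
t: 9.77
tool_pos: [0.6102, -0.1284, 0.1179]
orientation: [2.069, 2.353, 0.006]
force: [0.3, 0.2, -0.4]
opening: 0.0929
gripper_force: 0.0
t: 10.6
tool_pos: [0.5465, -0.024, 0.1109]
orientation: [-3.064, -0.69, 0.002]
force: [-0.1, 0.6, -0.0]
opening: 0.0418
gripper_force: 0.0
t: 11.02
tool_pos: [0.5465, -0.0241, 0.1109]
orientation: [-3.141, 0.071, 0.003]
force: [-0.4, -1.0, -0.1]
opening: 0.0421
gripper_force: 0.0
[ 0.54653087 -0.02406791  0.1108747 ] [-3.14058528e+00  7.06535067e-02  2.68159934e-03]
```

View pics/w4.png

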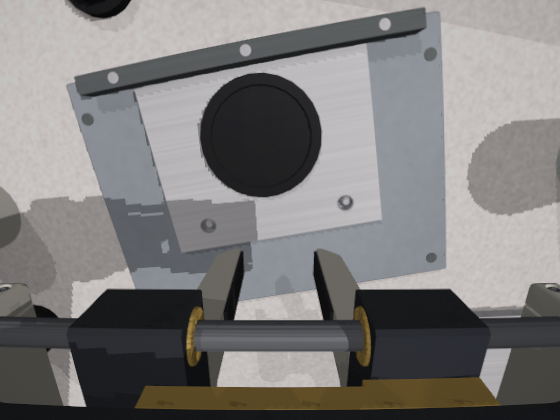

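Both pin tips show in their holes, at (208,226) and (346,203). Next I turn back 10° and press down.

```bash
python3 -m inch '[0,0,-30,5,45,0,0,-60,10,45,0,0,-73,10,45,0,0,-77,10,45,0,0,-79,10,45,0,0,-79,10,45]'|egrep 'pos|rce: \[|ori'; for i in 1 2 3 4; do python3 -m inch '[0,0,-1.5,0,45,0,0,-1.5,0,45,0,0,-1.5,0,45]'|egrep 'pos|rce: \['; done
```

```text
tool_pos: [0.5476, -0.0239, 0.0337]
orientation: [3.134, 0.211, 0.001]
force: [0.2, 0.3, 0.5]
tool_pos: [0.5482, -0.024, 0.0329]
force: [-0.1, 0.2, -0.7]
tool_pos: [0.5472, -0.0238, 0.0303]
force: [0.0, 0.2, -0.0]
tool_pos: [0.547, -0.0239, 0.0284]
force: [0.6, -0.4, -0.1]
tool_pos: [0.547, -0.0238, 0.027]
force: [-0.5, 0.9, -0.1]
```

```bash
for i in 1 2 3; do python3 -m inch '[0,0,-1,0,45,0,0,-1,0,45,0,0,-1,0,45]'|egrep 'pos|rce: \['; done
```

```text
tool_pos: [0.5473, -0.0239, 0.0263]
force: [-0.7, -0.2, 1.1]
tool_pos: [0.5474, -0.0239, 0.0263]
force: [-6.0, -0.3, 11.1]
tool_pos: [0.5474, -0.0239, 0.0262]
force: [-10.5, 1.4, 21.4]
```

Contact comes at z = 26.3 mm and holds firm at 21 N, against a seated plate top of 26 mm. I'll lift clear and check.

```bash
python3 -m inch '[0,0,20,0,45,0,0,60,0,45,0,0,100,0,45,-40,0,130,0,45,-80,0,160,0,45,-80,0,160,0,45,-80,0,160,0,45,-80,0,160,0,45]'
python3 - <<'E'
from plant import robot,read_camera
import cv2,numpy as np
i=read_camera("wrist")["image"];s=read_camera("side")["image"][165:270,190:340]
o=np.zeros((420,790,3),np.uint8);o[:280,:400]=cv2.resize(i[:280,80:480],(400,280));o[:273,400:]=cv2.resize(s,(390,273),interpolation=2)
cv2.imwrite("pics/w5.png",o);cv2.imwrite("pics/w5f.png",i)
st=robot.read_state();print(st["tool_pos"],st["orientation"])
E
```

```text
t: 13.98
tool_pos: [0.4678, -0.024, 0.1849]
orientation: [3.134, 0.212, 0.004]
force: [-0.0, 0.2, 0.4]
opening: 0.0419
gripper_force: 0.0
[ 0.46734411 -0.02382411  0.18312909] [-3.13415947e+00 -2.12151365e-01  1.21244325e-03]
```

View pics/w5.png

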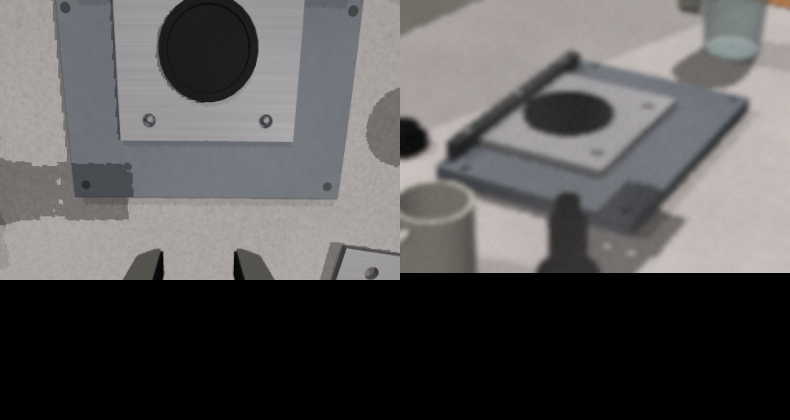

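The plate lies flat and square with both pins in their holes, at (149,120) and (266,121). The hand is clear and the bystanders are untouched, so I'm handing in.

```bash
python3 -c "
from plant import job
print(job.close_job())"
```

```text
the job is handed in; nothing more can be done
None
```

I nudged the plate onto both pins and pressed it flat on the bed (fingertips stopped at 26.3 mm, seated top 26 mm); the bystanders stayed untouched, and I handed the job in at about 14 s with the hand clear.

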